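Cap check at the sample bench

ROBOT

A 6-joint arm with a two-finger parallel gripper is mounted at the origin on the work surface. World frame = base frame: x ahead of the robot, y to its left, z up, the work surface at z = 0. Lengths are in m, angles in rad, forces in N, time in s.
With the tool pointing down it reaches from about 0.3 to 0.75 m from the base axis. Payload 8.5 kg.
Tool frame: the origin (TCP) lies at the very end of the fingers, on their centre line; the grasp point (between the pads) lies 19 mm behind it; z points along the fingers, x is the direction in which the jaws open and shut, and the axes are right-handed (so a half turn about z gives the same grasp; the last joint's range is limited). The gripper opens to 88 mm and grips with 3 to 60 N. Pads are 18 mm wide; open, the fingers measure 123 mm over their backs; the gripper's body (75 mm by 187 mm) begins 45 mm behind the grasp point.
Start: joints at [-1.485, 0.381, 1.297, -0, 1.464, -0.215], TCP at [0.163, -0.525, 0.239] pointing down, gripper open.
Joint ranges: [-3.11, 3.11], [-0.89, 2.33], [0.22, 2.48], [-1.42, 4.56], [0.17, 2.85], [-2.88, 2.88]. Speed limits (rad/s): [2.39, 2.39, 3.14, 3.14, 3.14, 3.14].

INTERFACE

Orientations are given as a unit quaternion [w, x, y, z].
In Python, from cell import arm gives the robot as it stands. The module is installed in compiled form; this text tells all that it offers.
- The arm moves only by the tool jog_arm, never from a script. Its argument "rows" is a list of rows, each an object with "slide": the shift along the world's x, y, z in cm, a list of three; "rotation": the turn, a rotation vector about the world's x, y, z in degrees, a list of three. A call has 1 to 8 rows; each row shifts and turns the commanded pose from where the row before left it; what a row does not reach is not made up. A row lasts 1/12 s, in which the tool goes at most 41.7 mm and 7.16 degrees, less where a joint would pass 70% of its speed; a pose out of reach is approached as far as the arm can. A call is refused whole if a number of a shift passes 4.17 or a number of a turn 7.16, either way. A call with a gripper value outside its range is refused whole. "grip" is the closure, from 0 (fully open) to 1 (shut), set as the call begins (left out, the last holds). The fingers move at their own pace and stop on an object; the grip force is fixed at half the most. Time passes only in rows, so rows that do not move let the fingers close. It gives the time, the measured TCP pose, the force and the opening at its end, in the units of the state.
- arm.sense(): the state, without advancing time (a new reading comes with each control period).
- arm.get_image(name): name is "side" or "top" or "wrist"; returns a dict with "img" (384x512x3 uint8, blue, green, red), "vertical_fov" (degrees; the focal length in pixels is half the picture's height over the tangent of half this angle, whatever the lens; pixels are square), "cx", "cy" (the principal point, pixels), "extrinsics" (4x4, takes a point from camera to world coordinates); the wrist camera has in their place "mount" (4x4, takes a point from camera to tool coordinates, whose origin is the TCP and whose axes are the tool frame's). Camera axes: x right, y down, z forward; pixel columns grow to the right and rows downward; lengths in m; the calibration is good to about 2 mm. A picture is of the moment at which its call begins: read the wrist's pose just before it. There is no depth.
- arm.close_job(): hands the job in, once; it reports no verdict.
The state is a dict: "t": time; "joint_positions": joint angles; "joint_velocities": joint speeds; "tau": joint torques, N m; "tool_pos": TCP position; "orientation": TCP orientation; "force": force on the tool from outside, world axes, zero at the start; "ft_torque": the same for the moment, N m; "gripper_width": opening from 0.0 (shut) to 1.0 (fully open).
Only numpy, scipy, OpenCV 4.12 (cv2) and the standard library are available. Lean on these libraries where they do the work, as an engineer would, in place of code of your own. Each camera call takes 0.05 s, during which the arm holds its last target.

TASK

Some of the four sample jars in the yellow rack have a loose cap: try each cap with a gentle unscrewing twist (anticlockwise from above) of about 30 degrees, without forcing round one that holds. If a cap turns, leave it turned by those 30 degrees or more and set that jar down upright, not dropped, inside the steel rework tray; leave the jars with sound caps standing in their pockets. Do not disturb the beaker, funnel and slide box.

Things in the scene. Friction and masses are not known exactly. Their poses are not given: they have to be found in the camera images.
- rack: Low yellow plastic rack, 190 x 190 mm and 20 mm high, fixed to the bench, with four square pockets 48 mm wide and 14 mm deep; a jar stands in each. Origin: centre of its underside; z up; pocket centres lie at x = +-40 mm, y = +-40 mm along its own axes. A jar's 44 mm square foot has 2 mm play to each side, and can turn about 6 degrees either way before the pocket stops it
- tray: Rework tray: open, empty, shallow steel tray, 170 mm (its x) by 220 mm (its y) outside, 25 mm high, walls and floor 5 mm thick, fixed to the bench. Origin: centre of its underside, z up
- jar_a: One of four look-alike sample jars, 120 g: white foot 44 x 44 mm and 14 mm high, clear round body 36 mm in diameter, blue round ribbed screw cap 40 mm in diameter whose sides reach from 70 to 94 mm above the jar's underside. Origin: centre of the underside, z up; its axes start parallel to the rack's. Starts in any of the rack's pockets, with its underside 6 mm above the bench
- cap_a (a joint): Angle of jar_a's cap relative to the jar (rad), positive = anticlockwise from above (unscrewing). Starts within 0.08 of 0 whether the cap is loose or sound. A loose cap turns freely, up to 1.5 rad either way, against about 0.04 N m, and stays where it is left, and stays on the jar when lifted by it; a sound cap holds up to about 3 N m, so that a gripper slips round it or stalls
- mark_a (a point): Outer end of the white raised bar on top of jar_a's cap, 18 mm from the cap's axis and 94 mm above the jar's underside; it points along the jar's own -x when the cap's angle is 0, and turns with the cap
- jar_b: One of four look-alike sample jars, 120 g: white foot 44 x 44 mm and 14 mm high, clear round body 36 mm in diameter, blue round ribbed screw cap 40 mm in diameter whose sides reach from 70 to 94 mm above the jar's underside. Origin: centre of the underside, z up; its axes start parallel to the rack's. Starts in any of the rack's pockets, with its underside 6 mm above the bench
- cap_b (a joint): Angle of jar_b's cap relative to the jar (rad), positive = anticlockwise from above (unscrewing). Starts within 0.08 of 0 whether the cap is loose or sound. A loose cap turns freely, up to 1.5 rad either way, against about 0.04 N m, and stays where it is left, and stays on the jar when lifted by it; a sound cap holds up to about 3 N m, so that a gripper slips round it or stalls
- mark_b (a point): Outer end of the white raised bar on top of jar_b's cap, 18 mm from the cap's axis and 94 mm above the jar's underside; it points along the jar's own -x when the cap's angle is 0, and turns with the cap
- jar_c: One of four look-alike sample jars, 120 g: white foot 44 x 44 mm and 14 mm high, clear round body 36 mm in diameter, blue round ribbed screw cap 40 mm in diameter whose sides reach from 70 to 94 mm above the jar's underside. Origin: centre of the underside, z up; its axes start parallel to the rack's. Starts in any of the rack's pockets, with its underside 6 mm above the bench
- cap_c (a joint): Angle of jar_c's cap relative to the jar (rad), positive = anticlockwise from above (unscrewing). Starts within 0.08 of 0 whether the cap is loose or sound. A loose cap turns freely, up to 1.5 rad either way, against about 0.04 N m, and stays where it is left, and stays on the jar when lifted by it; a sound cap holds up to about 3 N m, so that a gripper slips round it or stalls
- mark_c (a point): Outer end of the white raised bar on top of jar_c's cap, 18 mm from the cap's axis and 94 mm above the jar's underside; it points along the jar's own -x when the cap's angle is 0, and turns with the cap
- jar_d: One of four look-alike sample jars, 120 g: white foot 44 x 44 mm and 14 mm high, clear round body 36 mm in diameter, blue round ribbed screw cap 40 mm in diameter whose sides reach from 70 to 94 mm above the jar's underside. Origin: centre of the underside, z up; its axes start parallel to the rack's. Starts in any of the rack's pockets, with its underside 6 mm above the bench
- cap_d (a joint): Angle of jar_d's cap relative to the jar (rad), positive = anticlockwise from above (unscrewing). Starts within 0.08 of 0 whether the cap is loose or sound. A loose cap turns freely, up to 1.5 rad either way, against about 0.04 N m, and stays where it is left, and stays on the jar when lifted by it; a sound cap holds up to about 3 N m, so that a gripper slips round it or stalls
- mark_d (a point): Outer end of the white raised bar on top of jar_d's cap, 18 mm from the cap's axis and 94 mm above the jar's underside; it points along the jar's own -x when the cap's angle is 0, and turns with the cap
- beaker: Bystander: small glass beaker, 68 mm in diameter, 85 mm high, standing beyond the work. Origin: centre of its underside
- funnel: Bystander: translucent funnel standing on its 84 mm mouth, stem up, 95 mm high. Origin: centre of its underside
- slidebox: Bystander: flat cardboard box of slides, 60 x 90 x 30 mm. Origin: centre of its underside

How it is judged:
By the outcome, as a careful person would: the job done as asked, in the order asked, and still so for the second after the job is handed in, with the robot touching nothing.
It also fails if it takes over 72 s, if anything falls off the work surface, if the arm or the gripper's body presses on something with over 40 N, if the wrist force passes 120 N, or if a joint passes its speed limit or range.

## Working session

There is one attempt and no reset: what is moved stays moved. The work goes in short steps, Python scripts to look and compute and a tool call to move; the robot and the scene stay as the last step left them, time stands still between calls to the robot, and variables do not carry over. Pictures are saved under pics/ and viewed, and the job is handed in when it is done.

Besides the shell and the picture viewer there is one more tool, called after "Request:" in YAML: its name, and indented under it one key for each argument. jog_arm: Moves the arm, as the interface text tells. Its arguments: {"type":"object","properties":{"rows":{"type":"array","items":{"type":"object","properties":{"slide":{"type":"array","items":{"type":"number"}},"rotation":{"type":"array","items":{"type":"number"}}}}},"grip":{"type":"number"}},"required":["rows"]}

```bash
mkdir -p pics
cat > h.py <<'E'
import numpy as np, cv2
from scipy.spatial.transform import Rotation as R
from cell import arm
def K(d):
    h=d["img"].shape[0]; f=h/2/np.tan(np.radians(d["vertical_fov"])/2); return f,d["cx"],d["cy"]
def ext(d,s=None):
    if "extrinsics" in d: return np.array(d["extrinsics"])
    T=np.eye(4); q=s["orientation"]; T[:3,:3]=R.from_quat([q[1],q[2],q[3],q[0]]).as_matrix(); T[:3,3]=s["tool_pos"]
    return T@np.array(d["mount"])
def onplane(d,E,uv,z):
    f,cx,cy=K(d); r=E[:3,:3]@np.array([(uv[0]-cx)/f,(uv[1]-cy)/f,1]); o=E[:3,3]; return o+r*(z-o[2])/r[2]
def proj(d,E,p):
    f,cx,cy=K(d); c=E[:3,:3].T@(np.array(p)-E[:3,3]); return np.array([cx+f*c[0]/c[2],cy+f*c[1]/c[2]])
E
python3 - <<'E'
from h import *
s=arm.sense(); print(s)
for n in ["side","top","wrist"]:
    s=arm.sense(); d=arm.get_image(n); cv2.imwrite(f"pics/{n}0.png",d["img"]); print(n,{k:v for k,v in d.items() if k!="img"})
E
```

```text
{'t': 0.0, 'joint_positions': array([-1.48532033e+00,  3.81205543e-01,  1.29824417e+00,  7.73419751e-07,
        1.46359012e+00, -2.15327548e-01]), 'joint_velocities': array([-9.75262512e-04, -1.62681381e-04, -1.97766624e-03, -4.44054861e-05,
        2.87160465e-05,  3.77229741e-04]), 'tau': array([ 1.14354207e-03, -4.37935102e+01, -2.24550658e+01,  7.13653537e-02,
        3.53060500e-02, -9.77782020e-05]), 'tool_pos': array([ 0.16291789, -0.52503088,  0.23813824]), 'orientation': array([-5.44027671e-04,  8.05073602e-01, -5.93174487e-01, -4.77092484e-04]), 'force': array([-0.46699208,  0.14438769, -0.17466413]), 'ft_torque': array([ 0.02269552, -0.01434169, -0.01848866]), 'gripper_width': 1.0025857928790116}
side {'vertical_fov': 48.90023438069363, 'cx': 262.12510127341346, 'cy': 193.62942402626095, 'extrinsics': array([[-0.93410165, -0.25389572,  0.25098021,  0.45099496],
       [-0.35670531,  0.63484891, -0.68536719,  0.52490952],
       [ 0.01467729, -0.7297286 , -0.68357937,  0.62304256],
       [ 0.        ,  0.        ,  0.        ,  1.        ]])}
top {'vertical_fov': 46.181645516881716, 'cx': 259.9403078495113, 'cy': 192.24295267059347, 'extrinsics': array([[-0.0118527 , -0.98970109,  0.14265783,  0.49522149],
       [-0.99990876,  0.01265564,  0.00472239, -0.00702298],
       [-0.00647918, -0.14258884, -0.9897608 ,  0.97598556],
       [ 0.        ,  0.        ,  0.        ,  1.        ]])}
wrist {'vertical_fov': 68.47053395022039, 'cx': 252.8088801291453, 'cy': 190.82609770747925, 'mount': array([[ 9.99999903e-01, -2.05977050e-04,  3.88464718e-04,
        -1.54131509e-03],
       [ 8.60092893e-05,  9.58054907e-01,  2.86584694e-01,
        -7.29157760e-02],
       [-4.31200399e-04, -2.86584633e-01,  9.58054833e-01,
        -1.45301940e-01],
       [ 0.00000000e+00,  0.00000000e+00,  0.00000000e+00,
         1.00000000e+00]])}
```

View pics/side0.png

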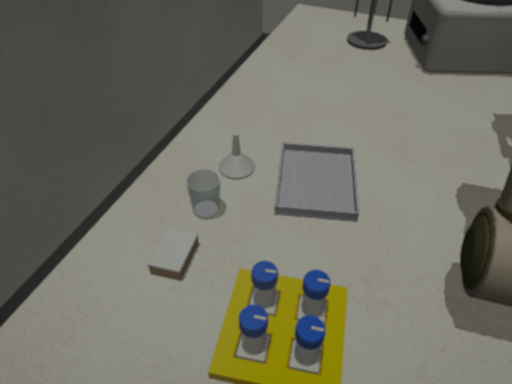

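View pics/top0.png

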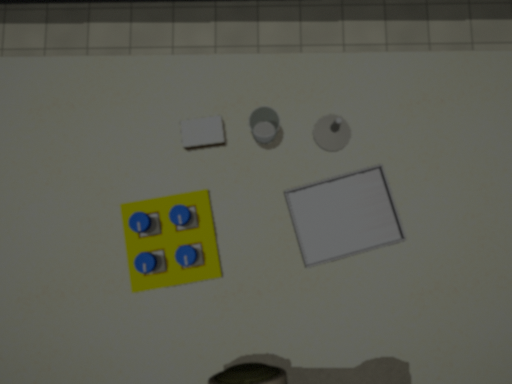

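View pics/wrist0.png

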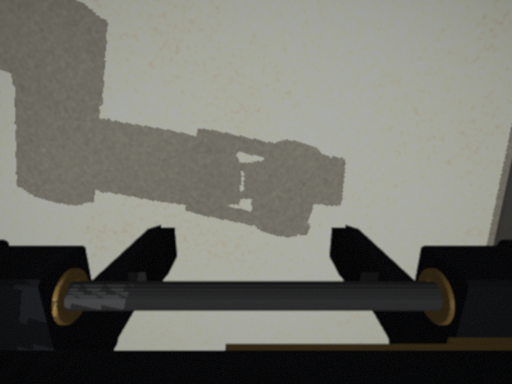

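Run:
```python
from h import *
for n in ["top","side"]:
    d=arm.get_image(n); E=ext(d); im=d["img"]; hsv=cv2.cvtColor(im,cv2.COLOR_BGR2HSV)
    y=cv2.inRange(hsv,(22,150,60),(35,255,255)); c=max(cv2.findContours(y,0,2)[0],key=cv2.contourArea)
    h=cv2.convexHull(c); 
    P=np.array([onplane(d,E,p[0],0.02)[:2] for p in h],np.float32); r=cv2.minAreaRect(P); print(n,"rack",r)
    b=cv2.inRange(hsv,(105,120,40),(130,255,255))
    for c in cv2.findContours(b,0,2)[0]:
        if cv2.contourArea(c)<60: continue
        m=c[:,0].mean(0); x,yy,w,hh=cv2.boundingRect(c); M=cv2.moments(c); q=(M['m10']/M['m00'],M['m01']/M['m00'])
        print("cap",np.round(q,1),(x,yy,w,hh),onplane(d,E,q,0.095).round(4))
    if n=="top":
        g=cv2.cvtColor(im,cv2.COLOR_BGR2GRAY); cv2.imwrite("pics/tr.png",cv2.resize(im[150:280,270:420],None,fx=5,fy=4,interpolation=2)); cv2.imwrite("pics/rk.png",cv2.resize(im[180:300,110:230],None,fx=5,fy=5,interpolation=2))
    else: cv2.imwrite("pics/rs.png",cv2.resize(im[130:230,260:370],None,fx=5,fy=5,interpolation=2))
```

```text
top rack ((0.5339113473892212, 0.18839260935783386), (0.18790210783481598, 0.1896415799856186), 9.263457298278809)
cap [145.2 261.6] (135, 253, 21, 19) [0.4894 0.2209 0.095 ]
cap [186.  254.4] (176, 246, 21, 19) [0.5023 0.1421 0.095 ]
cap [139.6 221.2] (130, 213, 20, 19) [0.5678 0.2338 0.095 ]
cap [179.9 214.2] (170, 206, 21, 19) [0.5805 0.155  0.095 ]
side rack ((0.5327938199043274, 0.19532093405723572), (0.18691988289356232, 0.1950160264968872), 9.383316040039062)
cap [308.9 331.8] (296, 315, 28, 34) [0.488  0.2284 0.095 ]
cap [252.2 319.6] (240, 305, 27, 32) [0.5665 0.2393 0.095 ]
cap [315.2 284.5] (304, 270, 25, 29) [0.5007 0.1512 0.095 ]
cap [263.4 272.9] (253, 261, 24, 24) [0.58   0.1598 0.095 ]
```

View pics/tr.png

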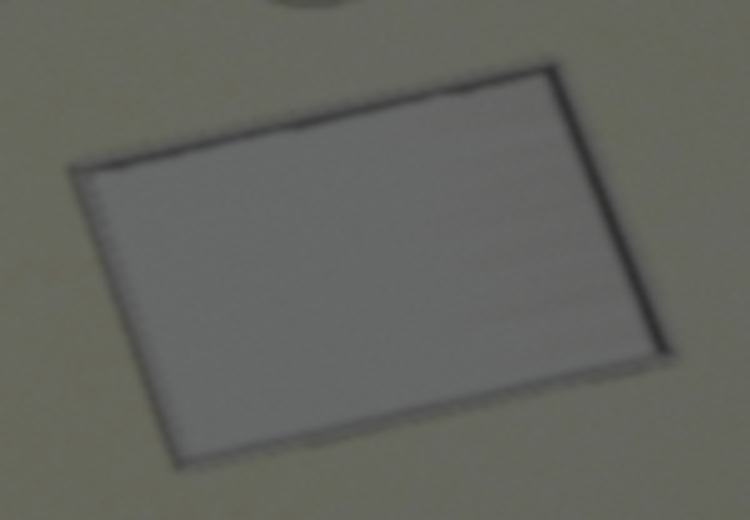

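View pics/rk.png

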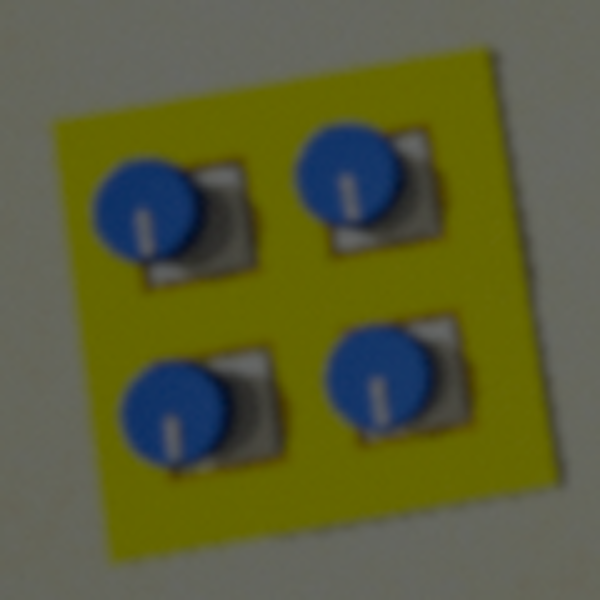

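Request:
jog_arm:
  rows:
    - {"slide": [1.0,1.5,0],"rotation": [0,0,3]}
    - {"slide": [1.6,2.9,0.2],"rotation": [0,0,4.5]}
    - {"slide": [1.6,2.9,0.2],"rotation": [0,0,4.5]}
    - {"slide": [1.6,2.9,0.2],"rotation": [0,0,4.5]}
    - {"slide": [1.6,2.9,0.2],"rotation": [0,0,4.5]}
    - {"slide": [1.6,2.9,0.2],"rotation": [0,0,4.5]}
    - {"slide": [1.6,2.9,0.2],"rotation": [0,0,4.5]}
    - {"slide": [1.6,2.9,0.2],"rotation": [0,0,4.5]}

```text
t: 0.92
tool_pos: [0.2853, -0.3057, 0.2529]
orientation: [0.0, 0.945, -0.326, 0.0]
force: [0.1, -0.4, 0.0]
gripper_width: 0.999
```

Run:
```python
from h import *
d=arm.get_image("top");E=ext(d)
P=np.array([onplane(d,E,p,0.025)[:2] for p in [(284.3,191.4),(380.3,167),(403.6,238.2),(306,265.8)]],np.float32)
print(P,cv2.minAreaRect(P)); print(arm.sense()["joint_positions"])
```

```text
[[ 0.6334428  -0.05447256]
 [ 0.6837421  -0.26154882]
 [ 0.5310142  -0.30275834]
 [ 0.47626224 -0.09659407]] ((0.582228422164917, -0.17861542105674744), (0.16272622346878052, 0.21367642283439636), 14.872978210449219)
[-1.09736334  0.13114938  1.60444427  0.00184187  1.40678538 -0.44104002]
```

Request:
jog_arm:
  rows:
    - {"slide": [1.6,2.9,0],"rotation": [0,0,4.5]}
    - {"slide": [1.6,2.9,0],"rotation": [0,0,4.5]}
    - {"slide": [1.6,2.9,0],"rotation": [0,0,4.5]}
    - {"slide": [1.6,2.9,0],"rotation": [0,0,4.5]}
    - {"slide": [1.6,2.9,0],"rotation": [0,0,4.5]}
    - {"slide": [1.6,2.9,0],"rotation": [0,0,4.5]}
    - {"slide": [1.6,2.9,0],"rotation": [0,0,4.5]}
    - {"slide": [1.6,2.9,0],"rotation": [0,0,4.5]}

```text
t: 1.63
tool_pos: [0.4134, -0.0737, 0.2528]
orientation: [0.0, 1.0, -0.018, 0.0]
force: [1.1, -0.1, 0.0]
gripper_width: 1.0
```

Request:
jog_arm:
  rows:
    - {"slide": [1.6,2.9,0],"rotation": [0,0,4.5]}
    - {"slide": [1.6,2.9,0],"rotation": [0,0,4.5]}
    - {"slide": [1.6,2.9,0],"rotation": [0,0,4.5]}
    - {"slide": [1.6,2.9,0],"rotation": [0,0,4.5]}
    - {"slide": [1.6,2.9,0],"rotation": [0,0,4.5]}
    - {"slide": [1.6,2.9,0],"rotation": [0,0,4.5]}
    - {"slide": [1,2,0],"rotation": [0,0,4.5]}
    - {"slide": [0,0,0],"rotation": [0,0,3]}

```text
t: 2.3
tool_pos: [0.52, 0.1219, 0.2521]
orientation: [-0.0, 0.96, 0.281, 0.0]
force: [-0.3, 0.4, -0.6]
gripper_width: 0.998
```

Run:
```python
from h import *
s=arm.sense(); d=arm.get_image("wrist"); E=ext(d,s); print(s["tool_pos"],s["joint_positions"],s["ft_torque"],s["force"])
np.savez("w1.npz",E=E); cv2.imwrite("pics/w1.png",d["img"])
```

```text
[0.52001649 0.12186244 0.25213619] [ 7.98199951e-03  3.43191122e-01  1.31630233e+00  8.34325182e-04
  1.48232073e+00 -5.61983405e-01] [-0.06683811 -0.13648205 -0.0422945 ] [-0.33522736  0.44683134 -0.58774141]
```

View pics/w1.png

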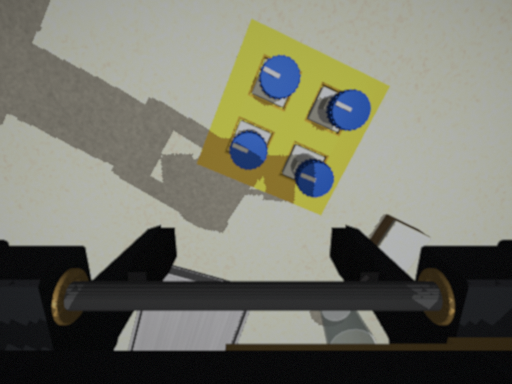

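```bash
cat > caps.py <<'E'
from h import *
def caps(d,E,zt=0.1,pr=True):
    im=d["img"]; hsv=cv2.cvtColor(im,cv2.COLOR_BGR2HSV); out=[]
    b=cv2.inRange(hsv,(105,120,30),(130,255,255))
    for c in cv2.findContours(b,0,2)[0]:
        if cv2.contourArea(c)<60: continue
        h=cv2.convexHull(c); m=np.zeros(b.shape,np.uint8); cv2.drawContours(m,[h],-1,255,-1); mi=cv2.erode(m,np.ones((3,3)))
        M=cv2.moments(h); q=np.array((M['m10']/M['m00'],M['m01']/M['m00']))
        w=cv2.bitwise_and(mi,cv2.inRange(hsv,(0,0,50),(180,110,255)))
        w2=[k for k in cv2.findContours(w,0,2)[0] if cv2.contourArea(k)>3]
        # silhouette centroid: model cap as hull of top & bottom circles -> mid height z approx
        p=onplane(d,E,q,zt-0.012)
        a=None
        if w2:
            k=max(w2,key=cv2.contourArea); ys,xs=np.nonzero(cv2.drawContours(np.zeros_like(b),[k],-1,255,-1))
            P=np.array([onplane(d,E,(x,y),zt)[:2] for x,y in zip(xs,ys)]); 
            v=np.linalg.svd(P-P.mean(0))[2][0]; 
            if v@(P.mean(0)-p[:2])<0: v=-v
            a=np.degrees(np.arctan2(v[1],v[0]))%360
            pm=P.mean(0)-0.0105*v
        out.append((q,p,a)); print("cap",np.round(q,1),"ctr",p[:2].round(4),"bar",None if a is None else round(a,1), None if a is None else pm.round(4))
    return out
E
python3 - <<'E'
from caps import *
s=arm.sense(); d=arm.get_image("wrist"); E=ext(d,s); caps(d,E)
y=cv2.inRange(cv2.cvtColor(d["img"],40),(22,120,40),(35,255,255)); c=max(cv2.findContours(y,0,2)[0],key=cv2.contourArea)
P=np.array([onplane(d,E,p[0],.02)[:2] for p in cv2.convexHull(c)],np.float32); print(cv2.minAreaRect(P))
d=arm.get_image("top"); caps(d,ext(d)); d=arm.get_image("side"); caps(d,ext(d))
E
```

```text
cap [315.3 176.9] ctr [0.5782 0.1578] bar 190.3 [0.5789 0.1574]
cap [249.5 148.7] ctr [0.4987 0.1444] bar 189.6 [0.4998 0.1446]
cap [350.  108.7] ctr [0.5651 0.2372] bar 188.4 [0.5658 0.2365]
cap [280.8  75.9] ctr [0.4857 0.2243] bar 186.7 [0.4868 0.2235]
((0.5317535400390625, 0.19016936421394348), (0.1882314831018448, 0.18854524195194244), 9.35344409942627)
cap [309.6 331.5] ctr [0.4877 0.2236] bar 186.6 [0.4895 0.2235]
cap [253.1 318.6] ctr [0.5673 0.2337] bar 186.1 [0.5684 0.236 ]
cap [316.1 284.2] ctr [0.5002 0.1452] bar 190.0 [0.5028 0.1449]
cap [264.2 272.8] ctr [0.5806 0.1544] bar 184.7 [0.5817 0.1567]
```

Request:
jog_arm:
  grip: 0.35
  rows:
    - {"slide": [1.5,0.9,-1.5],"rotation": [0,0,1]}
    - {"slide": [1.5,0.9,-2],"rotation": [0,0,1]}
    - {"slide": [1.5,0.9,-2],"rotation": [0,0,1]}
    - {"slide": [1.4,0.74,-2],"rotation": [0,0,0.5]}
    - {"slide": [0,0,-2]}
    - {"slide": [0,0,-1]}
    - {"slide": [0,0,0]}

```text
invalid input at $.rows[4]: expected keys slide, rotation
```

Run:
```python
from caps import *
s=arm.sense(); d=arm.get_image("wrist"); E=ext(d,s); print(s["tool_pos"],s["ft_torque"]); caps(d,E); cv2.imwrite("pics/w2.png",d["img"])
```

```text
[0.51878096 0.11840662 0.25267457] [-0.0083177  -0.1076557  -0.00935858]
cap [316.6 174.9] ctr [0.5782 0.1577] bar 189.8 [0.5787 0.1573]
cap [250.6 147.5] ctr [0.4989 0.1443] bar 188.1 [0.5    0.1444]
cap [350.7 106.3] ctr [0.5652 0.2369] bar 188.6 [0.566  0.2365]
cap [281.3  74.1] ctr [0.4858 0.2243] bar 187.7 [0.487  0.2237]
```

View pics/w2.png

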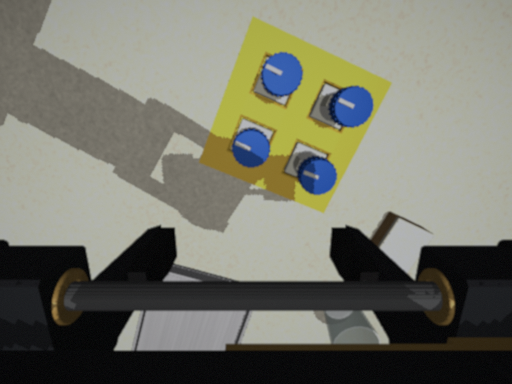

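Request:
jog_arm:
  grip: 0.35
  rows:
    - {"slide": [1.5,1.0,-1.5],"rotation": [0,0,1]}
    - {"slide": [1.5,1.0,-2],"rotation": [0,0,1]}
    - {"slide": [1.5,1.0,-2],"rotation": [0,0,1]}
    - {"slide": [1.5,0.8,-2],"rotation": [0,0,0.5]}
    - {"slide": [0,0,-2],"rotation": [0,0,0]}
    - {"slide": [0,0,-1],"rotation": [0,0,0]}
    - {"slide": [0,0,0],"rotation": [0,0,0]}

```text
t: 3.13
tool_pos: [0.5779, 0.156, 0.1457]
orientation: [-0.0, 0.952, 0.306, -0.002]
force: [-0.7, -0.2, 0.3]
gripper_width: 0.647
```

Run:
```python
from caps import *
s=arm.sense(); d=arm.get_image("wrist"); E=ext(d,s); print(s["tool_pos"],s["orientation"],s["ft_torque"],s["gripper_width"]); caps(d,E); cv2.imwrite("pics/w3.png",d["img"])
```

```text
[0.57788147 0.15596874 0.14572793] [-4.98306709e-04  9.52036174e-01  3.05977464e-01 -2.16002700e-03] [ 0.00229724 -0.10603328 -0.02123228] 0.6471758259745256
cap [254.8 208.3] ctr [0.5779 0.1574] bar 191.1 [0.5789 0.1577]
cap [155.6 162.1] ctr [0.4981 0.1441] bar 189.2 [0.5001 0.1447]
cap [307.6 109.8] ctr [0.5652 0.2374] bar 188.5 [0.5657 0.2365]
cap [198.7  52.3] ctr [0.4845 0.2241] bar 186.7 [0.4872 0.2235]
```

View pics/w3.png

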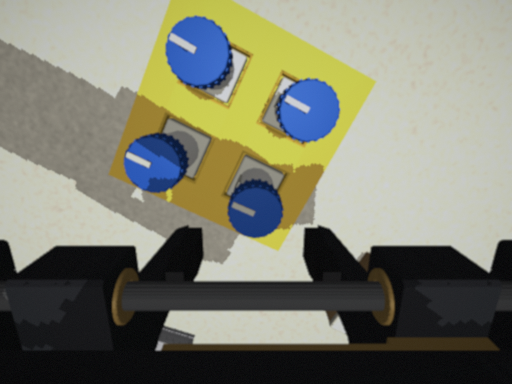

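Request:
jog_arm:
  rows:
    - {"slide": [0,0.1,-1.5],"rotation": [0,0,0]}
    - {"slide": [0,0,-2],"rotation": [0,0,0]}
    - {"slide": [0,0,-2],"rotation": [0,0,0]}
    - {"slide": [0,0,-1.3],"rotation": [0,0,0]}
    - {"slide": [0,0,-0.6],"rotation": [0,0,0]}
    - {"slide": [0,0,0],"rotation": [0,0,0]}
    - {"slide": [0,0,0],"rotation": [0,0,0]}

```text
t: 3.77
tool_pos: [0.5796, 0.1575, 0.0752]
orientation: [0.0, 0.952, 0.307, 0.001]
force: [0.2, 0.0, -0.1]
gripper_width: 0.649
```

Request:
jog_arm:
  grip: 0.9
  rows:
    - {"slide": [0,0,0],"rotation": [0,0,0]}
    - {"slide": [0,0,0],"rotation": [0,0,0]}
    - {"slide": [0,0,0],"rotation": [0,0,0]}
    - {"slide": [0,0,0],"rotation": [0,0,0]}

```text
t: 4.1
tool_pos: [0.5792, 0.1577, 0.0746]
orientation: [0.0, 0.952, 0.307, 0.001]
force: [-1.2, -1.1, 4.2]
gripper_width: 0.441
```

```bash
cat > st.py <<'E'
from h import *
s=arm.sense(); q=s["orientation"]; print("t",round(s["t"],2),"pos",s["tool_pos"].round(4),"yaw",round(float(np.degrees(2*np.arctan2(q[2],q[1]))),2),"F",s["force"].round(2),"M",s["ft_torque"].round(3),"tau6",s["tau"][5].round(3),"w",round(s["gripper_width"]*88,2),"j6",s["joint_positions"][5].round(2))
E
python3 st.py
```

```text
t 4.1 pos [0.5792 0.1577 0.0746] yaw 35.74 F [-1.16 -1.07  4.22] M [-0.154  0.018 -0.027] tau6 -0.004 w 38.82 j6 -0.55
```

Request:
jog_arm:
  rows:
    - {"slide": [0,0,0],"rotation": [0,0,2]}
    - {"slide": [0,0,0],"rotation": [0,0,2]}
    - {"slide": [0,0,0],"rotation": [0,0,2]}
    - {"slide": [0,0,0],"rotation": [0,0,2]}
    - {"slide": [0,0,0],"rotation": [0,0,2]}
    - {"slide": [0,0,0],"rotation": [0,0,0]}

```text
t: 4.6
tool_pos: [0.5789, 0.1577, 0.0744]
orientation: [-0.0, 0.921, 0.389, 0.0]
force: [-2.7, -0.6, 5.7]
gripper_width: 0.444
```

```bash
python3 st.py
```

```text
t 4.6 pos [0.5789 0.1577 0.0744] yaw 45.74 F [-2.74 -0.56  5.74] M [-0.123  0.357 -0.664] tau6 -1.209 w 39.1 j6 -0.73
```

Request:
jog_arm:
  rows:
    - {"slide": [0,0,0],"rotation": [0,0,-3]}
    - {"slide": [0,0,0],"rotation": [0,0,-3]}
    - {"slide": [0,0,0],"rotation": [0,0,-3]}
    - {"slide": [0,0,0],"rotation": [0,0,0]}

```text
t: 4.93
tool_pos: [0.5794, 0.1581, 0.0744]
orientation: [-0.0, 0.949, 0.314, 0.001]
force: [0.7, 1.1, 3.0]
gripper_width: 0.444
```

Request:
jog_arm:
  grip: 0.35
  rows:
    - {"slide": [0,0,0],"rotation": [0,0,0]}
    - {"slide": [0,0,0],"rotation": [0,0,0]}
    - {"slide": [0,0,0],"rotation": [0,0,0]}

```text
t: 5.18
tool_pos: [0.5788, 0.1576, 0.0735]
orientation: [-0.0, 0.949, 0.316, -0.0]
force: [0.4, -0.1, 0.5]
gripper_width: 0.639
```

```bash
python3 st.py
```

```text
t 5.18 pos [0.5788 0.1576 0.0735] yaw 36.79 F [ 0.35 -0.11  0.49] M [-0.002 -0.096  0.024] tau6 -0.013 w 56.22 j6 -0.57
```

Request:
jog_arm:
  rows:
    - {"slide": [0,0,2],"rotation": [0,0,0]}
    - {"slide": [0,0,3],"rotation": [0,0,0]}
    - {"slide": [-0.3,1.9,0.5],"rotation": [0,0,0]}
    - {"slide": [-0.4,2.5,0],"rotation": [0,0,0]}
    - {"slide": [-0.4,2.5,0],"rotation": [0,0,0]}
    - {"slide": [-0.2,1.0,0],"rotation": [0,0,0]}
    - {"slide": [0,0,0],"rotation": [0,0,0]}
    - {"slide": [0,0,0],"rotation": [0,0,0]}

```text
t: 5.85
tool_pos: [0.5659, 0.2363, 0.1284]
orientation: [0.0, 0.949, 0.316, -0.0]
force: [0.5, -0.5, -0.3]
gripper_width: 0.649
```

Run:
```python
import st
from caps import *
s=arm.sense(); d=arm.get_image("wrist"); E=ext(d,s);  caps(d,E); cv2.imwrite("pics/w4.png",d["img"])
```

```text
t 5.85 pos [0.5659 0.2363 0.1284] yaw 36.8 F [ 0.48 -0.46 -0.29] M [-0.048 -0.121 -0.031] tau6 0.061 w 57.11 j6 -0.44
cap [204.7 319.4] ctr [0.5867 0.1437] bar 207.7 [0.5845 0.1609]
cap [208.5 277. ] ctr [0.5674 0.1776] bar None None
cap [114.4 244.8] ctr [0.4972 0.1587] bar None None
cap [252.3 217.5] ctr [0.5649 0.2361] bar 188.8 [0.5658 0.2365]
cap [144.9 165.7] ctr [0.485  0.2229] bar 186.6 [0.487  0.2234]
```

View pics/w4.png

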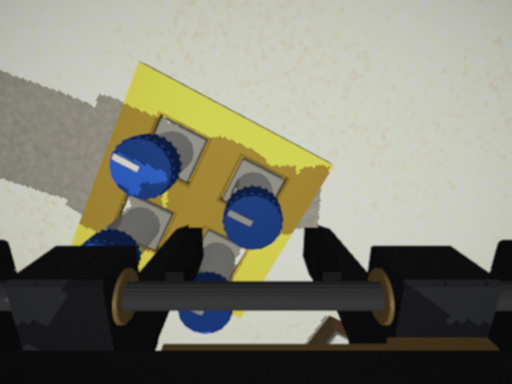

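Centred on cap C. Descend and grip.

Request:
jog_arm:
  rows:
    - {"slide": [0,0,-1.5],"rotation": [0,0,0]}
    - {"slide": [0,0,-2],"rotation": [0,0,0]}
    - {"slide": [0,0,-1.5],"rotation": [0,0,0]}
    - {"slide": [0,0,-0.7],"rotation": [0,0,0]}
    - {"slide": [0,0,0],"rotation": [0,0,0]}
    - {"slide": [0,0,0],"rotation": [0,0,0]}

```text
t: 6.4
tool_pos: [0.5664, 0.236, 0.0721]
orientation: [0.0, 0.949, 0.315, 0.0]
force: [0.3, -0.6, -0.9]
gripper_width: 0.652
```

Request:
jog_arm:
  grip: 0.9
  rows:
    - {"slide": [0,0,0],"rotation": [0,0,0]}
    - {"slide": [0,0,0],"rotation": [0,0,0]}
    - {"slide": [0,0,0],"rotation": [0,0,0]}
    - {"slide": [0,0,0],"rotation": [0,0,0]}

```text
t: 6.73
tool_pos: [0.5662, 0.2367, 0.0725]
orientation: [0.0, 0.949, 0.315, 0.001]
force: [-0.4, -1.4, 3.1]
gripper_width: 0.443
```

```bash
python3 st.py
```

```text
t 6.73 pos [0.5662 0.2367 0.0725] yaw 36.74 F [-0.45 -1.42  3.14] M [-0.189 -0.02   0.045] tau6 -0.006 w 39.01 j6 -0.44
```

Request:
jog_arm:
  rows:
    - {"slide": [0,0,0],"rotation": [0,0,2]}
    - {"slide": [0,0,0],"rotation": [0,0,2]}
    - {"slide": [0,0,0],"rotation": [0,0,2]}
    - {"slide": [0,0,0],"rotation": [0,0,2]}
    - {"slide": [0,0,0],"rotation": [0,0,2]}
    - {"slide": [0,0,0],"rotation": [0,0,0]}

```text
t: 7.23
tool_pos: [0.5664, 0.2367, 0.0725]
orientation: [0.0, 0.918, 0.397, 0.001]
force: [0.0, -2.7, 4.8]
gripper_width: 0.444
```

```bash
python3 st.py
```

```text
t 7.23 pos [0.5664 0.2367 0.0725] yaw 46.81 F [ 0.02 -2.67  4.76] M [-0.255 -0.155  0.004] tau6 -0.485 w 39.07 j6 -0.61
```

Request:
jog_arm:
  rows:
    - {"slide": [0,0,0],"rotation": [0,0,2]}
    - {"slide": [0,0,0],"rotation": [0,0,2]}
    - {"slide": [0,0,0],"rotation": [0,0,2]}
    - {"slide": [0,0,0],"rotation": [0,0,0]}
    - {"slide": [0,0,0],"rotation": [0,0,0]}

```text
t: 7.65
tool_pos: [0.5663, 0.2366, 0.0725]
orientation: [0.0, 0.896, 0.443, 0.001]
force: [0.1, -1.6, 5.6]
gripper_width: 0.447
```

```bash
python3 st.py
```

```text
t 7.65 pos [0.5663 0.2366 0.0725] yaw 52.65 F [ 0.07 -1.59  5.62] M [-0.32  -0.082  0.028] tau6 -0.07 w 39.32 j6 -0.72
```

Request:
jog_arm:
  rows:
    - {"slide": [0,0,0],"rotation": [0,0,3]}
    - {"slide": [0,0,0],"rotation": [0,0,5]}
    - {"slide": [0,0,0],"rotation": [0,0,5]}
    - {"slide": [0,0,0],"rotation": [0,0,5]}
    - {"slide": [0,0,0],"rotation": [0,0,5]}
    - {"slide": [0,0,0],"rotation": [0,0,5]}
    - {"slide": [0,0,0],"rotation": [0,0,4]}
    - {"slide": [0,0,0],"rotation": [0,0,0]}

```text
t: 8.32
tool_pos: [0.5662, 0.2363, 0.0726]
orientation: [0.001, 0.738, 0.675, 0.0]
force: [-1.0, -2.4, 7.2]
gripper_width: 0.439
```

Run:
```python
import st
from caps import *
d=arm.get_image("top"); cv2.imwrite("pics/t5.png",cv2.resize(d["img"][150:310,90:290],None,fx=4,fy=3.75))
d=arm.get_image("side"); cv2.imwrite("pics/s5.png",d["img"])
d=arm.get_image("wrist"); cv2.imwrite("pics/w5.png",d["img"])
```

```text
t 8.32 pos [0.5662 0.2363 0.0726] yaw 84.85 F [-1.04 -2.4   7.22] M [-0.46   0.111 -0.023] tau6 -0.948 w 38.66 j6 -1.28
```

View pics/w5.png

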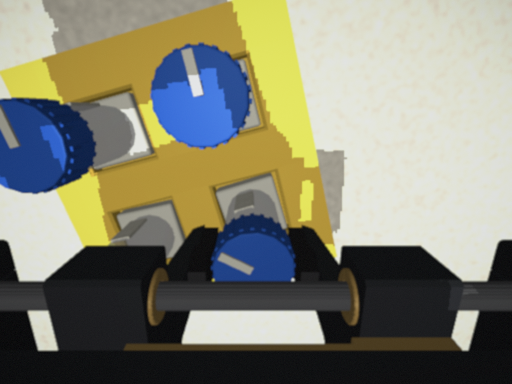

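View pics/s5.png

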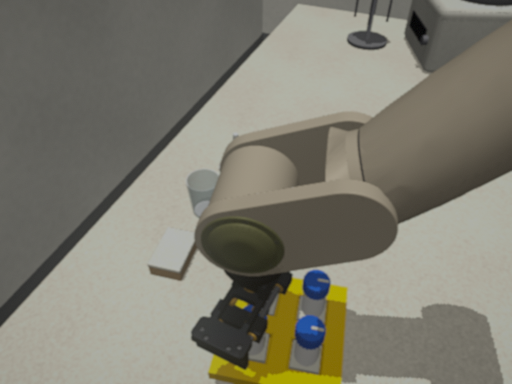

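Run:
```python
from caps import *
s=arm.sense(); d=arm.get_image("wrist"); E=ext(d,s)
for a,b in [((250,272),(219,255)),((196,95),(187,49))]:
    p=onplane(d,E,a,.1);q=onplane(d,E,b,.1); print(p,q,np.degrees(np.arctan2(*(q-p)[[1,0]]))%360,np.linalg.norm(q-p))
```

```text
[0.56636949 0.23603    0.1       ] [0.55597915 0.22246886 0.1       ] 232.541226986158 0.01708401662647246
[0.48475868 0.22247435 0.1       ] [0.46809181 0.22157507 0.1       ] 183.08845428468544 0.016691118180738672
```

Request:
jog_arm:
  rows:
    - {"slide": [0,0,0.5],"rotation": [0,0,0]}
    - {"slide": [0,0,1],"rotation": [0,0,0]}
    - {"slide": [0,0,1.5],"rotation": [0,0,0]}
    - {"slide": [0,0,2.5],"rotation": [0,0,0]}
    - {"slide": [0,0,3],"rotation": [0,0,0]}
    - {"slide": [0,0,2],"rotation": [0,0,0]}
    - {"slide": [0,0,1],"rotation": [0,0,0]}
    - {"slide": [0,0,0],"rotation": [0,0,0]}

```text
t: 9.18
tool_pos: [0.5666, 0.237, 0.1892]
orientation: [0.001, 0.739, 0.674, 0.002]
force: [0.4, 0.1, -1.0]
gripper_width: 0.445
```

Run:
```python
import st
from caps import *
s=arm.sense();d=arm.get_image("wrist"); cv2.imwrite("pics/w6.png",d["img"]);caps(d,ext(d,s))
```

```text
t 9.18 pos [0.5666 0.237  0.1892] yaw 84.72 F [ 0.42  0.09 -1.05] M [ 0.008 -0.126 -0.093] tau6 0.007 w 39.13 j6 -1.27
cap [252.9 251.5] ctr [0.6269 0.2326] bar 236.3 [0.6366 0.2243]
cap [167.8 212.1] ctr [0.5786 0.1573] bar 188.3 [0.5797 0.1578]
cap [135.4 125.7] ctr [0.4983 0.144 ] bar 188.5 [0.5    0.1444]
cap [225.3 100.7] ctr [0.4853 0.2227] bar 187.1 [0.4869 0.2236]
```

View pics/w6.png

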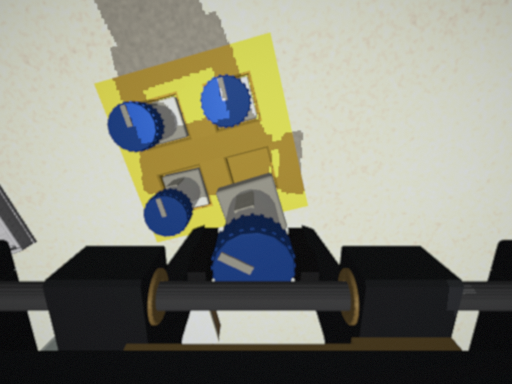

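Request:
jog_arm:
  rows:
    - {"slide": [0.2,-1.0,0],"rotation": [0,0,0]}
    - {"slide": [0.3,-2.0,0],"rotation": [0,0,0]}
    - {"slide": [0.4,-3.0,0],"rotation": [0,0,0]}
    - {"slide": [0.4,-3.3,0],"rotation": [0,0,0]}
    - {"slide": [0.5,-3.3,0],"rotation": [0,0,0]}
    - {"slide": [0.5,-3.3,0],"rotation": [0,0,0]}
    - {"slide": [0.5,-3.3,0],"rotation": [0,0,0]}
    - {"slide": [0.5,-3.3,0],"rotation": [0,0,0]}

```text
t: 9.9
tool_pos: [0.5982, 0.0095, 0.1849]
orientation: [-0.001, 0.739, 0.674, -0.001]
force: [0.6, -0.1, -0.8]
gripper_width: 0.439
```

Request:
jog_arm:
  rows:
    - {"slide": [0.5,-3.3,0],"rotation": [0,0,0]}
    - {"slide": [0.5,-3.3,0],"rotation": [0,0,0]}
    - {"slide": [0.4,-3.3,0],"rotation": [0,0,0]}
    - {"slide": [0.4,-3.3,0],"rotation": [0,0,0]}
    - {"slide": [0.4,-3.3,0],"rotation": [0,0,0]}
    - {"slide": [0.4,-3.0,0],"rotation": [0,0,0]}
    - {"slide": [0.2,-2.0,0],"rotation": [0,0,0]}
    - {"slide": [0.1,-1.0,0],"rotation": [0,0,0]}

```text
t: 10.57
tool_pos: [0.627, -0.2166, 0.1843]
orientation: [-0.002, 0.74, 0.673, -0.001]
force: [-0.0, 0.1, -0.9]
gripper_width: 0.444
```

Run:
```python
import st
from caps import *
s=arm.sense();d=arm.get_image("wrist"); cv2.imwrite("pics/w7.png",d["img"]); E=ext(d,s)
d=arm.get_image("side"); cv2.imwrite("pics/s7.png",d["img"])
```

```text
t 10.57 pos [ 0.627  -0.2166  0.1843] yaw 84.56 F [-0.04  0.15 -0.93] M [ 0.008 -0.149 -0.008] tau6 -0.023 w 39.04 j6 -1.99
```

View pics/w7.png

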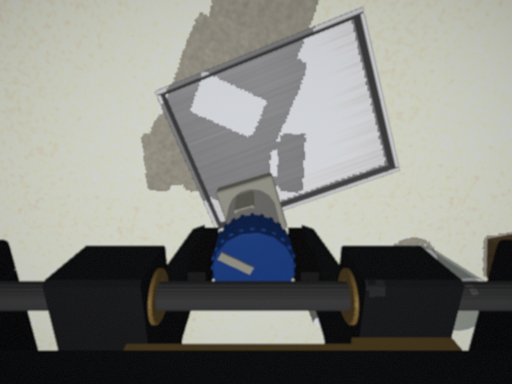

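View pics/s7.png

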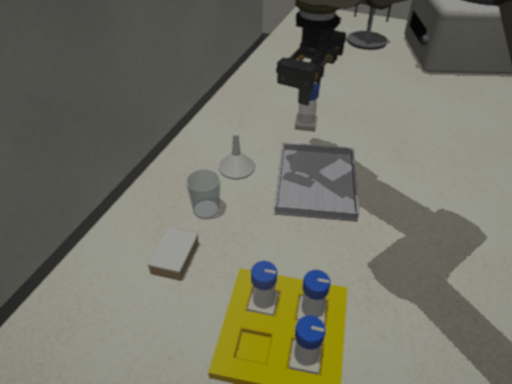

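Run:
```python
from h import *
s=arm.sense(); d=arm.get_image("wrist"); E=ext(d,s)
for n,P in (("w",[(157,93),(361,10),(398,168)]),):
    for p in P: print(n,onplane(d,E,p,.025).round(4))
d=arm.get_image("side");E=ext(d)
for p in [(278.5,144.5),(354,148),(358,218),(275,212)]: print("s",onplane(d,E,p,.025).round(4))
```

```text
w [ 0.5295 -0.303   0.025 ]
w [ 0.4742 -0.0961  0.025 ]
w [ 0.6317 -0.0533  0.025 ]
s [ 0.6953 -0.2481  0.025 ]
s [ 0.5257 -0.3018  0.025 ]
s [ 0.4711 -0.0792  0.025 ]
s [ 0.6279 -0.0344  0.025 ]
```

Request:
jog_arm:
  rows:
    - {"slide": [0,0,-1],"rotation": [0,0,0]}
    - {"slide": [0,0,-2],"rotation": [0,0,0]}
    - {"slide": [0,0,-2.5],"rotation": [0,0,0]}
    - {"slide": [0,0,-2.5],"rotation": [0,0,0]}
    - {"slide": [0,0,-1.5],"rotation": [0,0,0]}
    - {"slide": [0,0,-0.6],"rotation": [0,0,0]}
    - {"slide": [0,0,0],"rotation": [0,0,0]}
    - {"slide": [0,0,0],"rotation": [0,0,0]}

```text
t: 11.43
tool_pos: [0.6283, -0.2127, 0.0863]
orientation: [0.0, 0.739, 0.674, 0.0]
force: [0.5, 0.4, -0.4]
gripper_width: 0.446
```

```bash
python3 st.py
```

```text
t 11.43 pos [ 0.6283 -0.2127  0.0863] yaw 84.78 F [ 0.47  0.41 -0.41] M [ 0.047 -0.153 -0.021] tau6 0.002 w 39.22 j6 -1.98
```

Request:
jog_arm:
  rows:
    - {"slide": [0,0,-0.5],"rotation": [0,0,0]}
    - {"slide": [0,0,-0.4],"rotation": [0,0,0]}
    - {"slide": [0,0,-0.2],"rotation": [0,0,0]}
    - {"slide": [0,0,-0.1],"rotation": [0,0,0]}
    - {"slide": [0,0,0],"rotation": [0,0,0]}

```text
t: 11.85
tool_pos: [0.6279, -0.2133, 0.0737]
orientation: [-0.0, 0.739, 0.674, -0.0]
force: [1.0, -0.3, -0.4]
gripper_width: 0.445
```

```bash
python3 st.py
```

```text
t 11.85 pos [ 0.6279 -0.2133  0.0737] yaw 84.73 F [ 0.97 -0.27 -0.41] M [ 0.043 -0.137  0.049] tau6 0.0 w 39.2 j6 -1.98
```

Request:
jog_arm:
  rows:
    - {"slide": [0,0,-0.1],"rotation": [0,0,0]}
    - {"slide": [0,0,-0.1],"rotation": [0,0,0]}
    - {"slide": [0,0,0],"rotation": [0,0,0]}

```text
t: 12.1
tool_pos: [0.628, -0.2133, 0.0717]
orientation: [0.0, 0.739, 0.674, -0.0]
force: [0.2, -0.5, -1.5]
gripper_width: 0.445
```

```bash
python3 st.py
```

```text
t 12.1 pos [ 0.628  -0.2133  0.0717] yaw 84.73 F [ 0.24 -0.49 -1.54] M [ 0.062 -0.134  0.014] tau6 -0.001 w 39.12 j6 -1.98
```

Request:
jog_arm:
  rows:
    - {"slide": [0,0,-0.1],"rotation": [0,0,0]}
    - {"slide": [0,0,0],"rotation": [0,0,0]}

```text
t: 12.27
tool_pos: [0.6283, -0.2136, 0.0716]
orientation: [0.001, 0.739, 0.674, 0.0]
force: [-1.7, -0.3, 2.7]
gripper_width: 0.446
```

Request:
jog_arm:
  rows:
    - {"slide": [0,0,-0.1],"rotation": [0,0,0]}
    - {"slide": [0,0,0],"rotation": [0,0,0]}

```text
t: 12.43
tool_pos: [0.6285, -0.2137, 0.0714]
orientation: [0.001, 0.739, 0.674, 0.0]
force: [-2.6, -0.3, 9.0]
gripper_width: 0.445
```

Request:
jog_arm:
  rows:
    - {"slide": [0,0,0.1],"rotation": [0,0,0]}
    - {"slide": [0,0,0],"rotation": [0,0,0]}

```text
t: 12.6
tool_pos: [0.6282, -0.2136, 0.0715]
orientation: [0.001, 0.739, 0.674, 0.0]
force: [-1.4, -0.2, 5.5]
gripper_width: 0.445
```

Request:
jog_arm:
  grip: 0.35
  rows:
    - {"slide": [0,0,0],"rotation": [0,0,0]}
    - {"slide": [0,0,0],"rotation": [0,0,0]}
    - {"slide": [0,0,0],"rotation": [0,0,0]}

```text
t: 12.85
tool_pos: [0.6279, -0.2132, 0.0703]
orientation: [-0.0, 0.739, 0.674, -0.0]
force: [0.1, -0.1, -0.6]
gripper_width: 0.641
```

```bash
python3 st.py
```

```text
t 12.85 pos [ 0.6279 -0.2132  0.0703] yaw 84.74 F [ 0.11 -0.15 -0.56] M [-0.061 -0.075  0.02 ] tau6 -0.001 w 56.42 j6 -1.98
```

Request:
jog_arm:
  rows:
    - {"slide": [0,0,1],"rotation": [0,0,0]}
    - {"slide": [0,0,2.5],"rotation": [0,0,0]}
    - {"slide": [0,0,3],"rotation": [0,0,0]}
    - {"slide": [0,0,2],"rotation": [0,0,0]}
    - {"slide": [0,0,0],"rotation": [0,0,0]}

```text
t: 13.27
tool_pos: [0.6295, -0.214, 0.1613]
orientation: [0.004, 0.739, 0.674, 0.001]
force: [0.5, 1.0, 0.4]
gripper_width: 0.651
```

Run:
```python
import st
from caps import *
s=arm.sense();d=arm.get_image("wrist"); cv2.imwrite("pics/w8.png",d["img"]); E=ext(d,s); caps(d,E,.099)
```

```text
t 13.27 pos [ 0.6295 -0.214   0.1613] yaw 84.74 F [0.49 1.04 0.41] M [ 0.023 -0.124  0.002] tau6 0.001 w 57.32 j6 -1.98
cap [252.6 199.5] ctr [ 0.6278 -0.2133] bar 236.3 [ 0.6282 -0.2125]
```

View pics/w8.png

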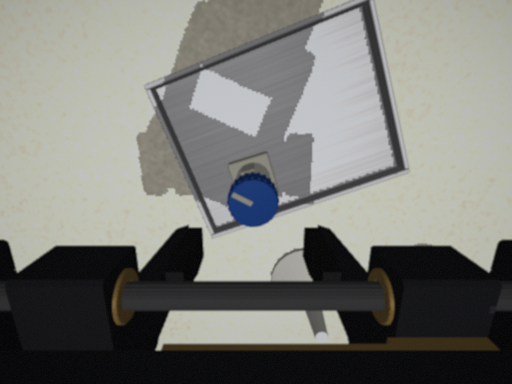

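Request:
jog_arm:
  rows:
    - {"slide": [-0.7,1.8,0],"rotation": [0,0,-3]}
    - {"slide": [-1.1,3.0,0],"rotation": [0,0,-4]}
    - {"slide": [-1.1,3.0,0],"rotation": [0,0,-4]}
    - {"slide": [-1.1,3.0,0],"rotation": [0,0,-4]}
    - {"slide": [-1.1,3.0,0],"rotation": [0,0,-4]}
    - {"slide": [-1.1,3.0,0],"rotation": [0,0,-4]}
    - {"slide": [-1.1,3.0,0],"rotation": [0,0,-4]}
    - {"slide": [-1.1,3.0,0],"rotation": [0,0,-4]}

```text
t: 13.98
tool_pos: [0.5426, 0.0161, 0.1547]
orientation: [-0.001, 0.893, 0.45, -0.001]
force: [-0.3, 0.1, 0.7]
gripper_width: 0.652
```

Request:
jog_arm:
  rows:
    - {"slide": [-1.1,3.0,0],"rotation": [0,0,-4]}
    - {"slide": [-1.1,3.0,0],"rotation": [0,0,-4]}
    - {"slide": [-1.1,3.0,0],"rotation": [0,0,-4]}
    - {"slide": [-0.7,2.0,0],"rotation": [0,0,-3]}
    - {"slide": [-0.5,1.0,-1],"rotation": [0,0,-2]}
    - {"slide": [0,0,-1],"rotation": [0,0,0]}
    - {"slide": [0,0,-1],"rotation": [0,0,0]}
    - {"slide": [0,0,0],"rotation": [0,0,0]}

```text
t: 14.65
tool_pos: [0.4974, 0.1349, 0.1234]
orientation: [-0.001, 0.949, 0.315, -0.002]
force: [-0.4, 0.1, -0.5]
gripper_width: 0.65
```

Run:
```python
import st
from caps import *
s=arm.sense();d=arm.get_image("wrist"); cv2.imwrite("pics/w9.png",d["img"]); E=ext(d,s); caps(d,E)
```

```text
t 14.65 pos [0.4974 0.1349 0.1234] yaw 36.77 F [-0.38  0.13 -0.45] M [ 0.034 -0.128  0.058] tau6 0.013 w 57.23 j6 -0.61
cap [362.8 244.8] ctr [0.5701 0.1667] bar None None
cap [263.9 212. ] ctr [0.4991 0.1444] bar 188.3 [0.4998 0.1444]
cap [327.3 101.5] ctr [0.4863 0.2248] bar 187.1 [0.4868 0.2236]
```

View pics/w9.png

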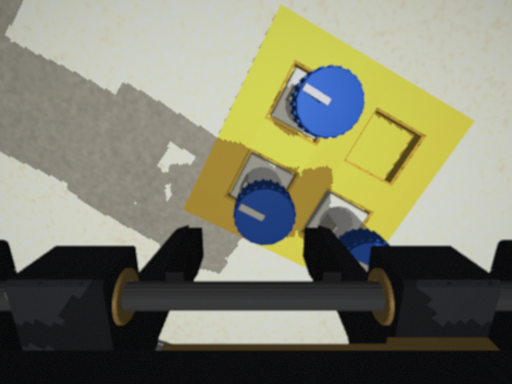

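Request:
jog_arm:
  rows:
    - {"slide": [0.1,0.5,0],"rotation": [0,0,0]}
    - {"slide": [0.1,0.4,0],"rotation": [0,0,0]}
    - {"slide": [0,0,-1.2],"rotation": [0,0,0]}
    - {"slide": [0,0,-2],"rotation": [0,0,0]}
    - {"slide": [0,0,-1.3],"rotation": [0,0,0]}
    - {"slide": [0,0,-0.6],"rotation": [0,0,0]}
    - {"slide": [0,0,0],"rotation": [0,0,0]}
    - {"slide": [0,0,0],"rotation": [0,0,0]}

```text
t: 15.37
tool_pos: [0.5013, 0.1438, 0.0753]
orientation: [0.0, 0.949, 0.315, 0.0]
force: [0.0, -0.0, 1.0]
gripper_width: 0.649
```

Request:
jog_arm:
  grip: 0.9
  rows:
    - {"slide": [0,0,0],"rotation": [0,0,0]}
    - {"slide": [0,0,0],"rotation": [0,0,0]}
    - {"slide": [0,0,0],"rotation": [0,0,0]}
    - {"slide": [0,0,0],"rotation": [0,0,0]}

```text
t: 15.7
tool_pos: [0.5012, 0.1437, 0.0753]
orientation: [0.0, 0.949, 0.315, 0.0]
force: [-0.1, -0.7, 3.4]
gripper_width: 0.444
```

```bash
python3 st.py
```

```text
t 15.7 pos [0.5012 0.1437 0.0753] yaw 36.74 F [-0.13 -0.68  3.38] M [-0.093 -0.079 -0.009] tau6 -0.002 w 39.1 j6 -0.59
```

Request:
jog_arm:
  rows:
    - {"slide": [0,0,0],"rotation": [0,0,2]}
    - {"slide": [0,0,0],"rotation": [0,0,2]}
    - {"slide": [0,0,0],"rotation": [0,0,2]}
    - {"slide": [0,0,0],"rotation": [0,0,2]}
    - {"slide": [0,0,0],"rotation": [0,0,2]}
    - {"slide": [0,0,0],"rotation": [0,0,0]}

```text
t: 16.2
tool_pos: [0.5011, 0.1437, 0.0752]
orientation: [-0.0, 0.918, 0.396, 0.0]
force: [-1.0, -1.4, 4.2]
gripper_width: 0.448
```

```bash
python3 st.py
```

```text
t 16.2 pos [0.5011 0.1437 0.0752] yaw 46.71 F [-1.03 -1.38  4.22] M [-0.139  0.159 -0.69 ] tau6 -1.222 w 39.44 j6 -0.76
```

Request:
jog_arm:
  rows:
    - {"slide": [0,0,0],"rotation": [0,0,-3]}
    - {"slide": [0,0,0],"rotation": [0,0,-3]}
    - {"slide": [0,0,0],"rotation": [0,0,-3]}
    - {"slide": [0,0,0],"rotation": [0,0,0]}

```text
t: 16.53
tool_pos: [0.5014, 0.144, 0.0752]
orientation: [0.0, 0.947, 0.322, 0.001]
force: [-0.7, 0.9, 3.0]
gripper_width: 0.444
```

Request:
jog_arm:
  grip: 0.35
  rows:
    - {"slide": [0,0,0],"rotation": [0,0,0]}
    - {"slide": [0,0,0],"rotation": [0,0,0]}
    - {"slide": [0,0,0],"rotation": [0,0,0]}

```text
t: 16.78
tool_pos: [0.5008, 0.1436, 0.0746]
orientation: [0.0, 0.946, 0.324, -0.0]
force: [-0.4, 0.5, -0.2]
gripper_width: 0.641
```

Request:
jog_arm:
  rows:
    - {"slide": [0,0,2],"rotation": [0,0,0]}
    - {"slide": [0,0,3],"rotation": [0,0,0]}
    - {"slide": [-0.3,1.9,0.3],"rotation": [0,0,0]}
    - {"slide": [-0.4,2.5,0],"rotation": [0,0,0]}
    - {"slide": [-0.4,2.5,0],"rotation": [0,0,0]}
    - {"slide": [-0.3,1.1,0],"rotation": [0,0,0]}
    - {"slide": [0,0,0],"rotation": [0,0,0]}
    - {"slide": [0,0,0],"rotation": [0,0,0]}

```text
t: 17.45
tool_pos: [0.4868, 0.2235, 0.1275]
orientation: [0.0, 0.946, 0.324, -0.0]
force: [-0.6, 0.0, -0.2]
gripper_width: 0.653
```

Run:
```python
import st
from caps import *
s=arm.sense();d=arm.get_image("wrist"); cv2.imwrite("pics/w10.png",d["img"]); E=ext(d,s); caps(d,E)
```

```text
t 17.45 pos [0.4868 0.2235 0.1275] yaw 37.81 F [-0.58  0.   -0.21] M [-0.    -0.1    0.003] tau6 0.079 w 57.5 j6 -0.45
cap [292.5 329.8] ctr [0.5703 0.1669] bar None None
cap [202.7 319.4] ctr [0.5077 0.131 ] bar 210.6 [0.5052 0.1488]
cap [207.6 276.9] ctr [0.4884 0.165 ] bar None None
cap [252.3 218.2] ctr [0.486  0.2232] bar 187.4 [0.4869 0.2235]
```

View pics/w10.png

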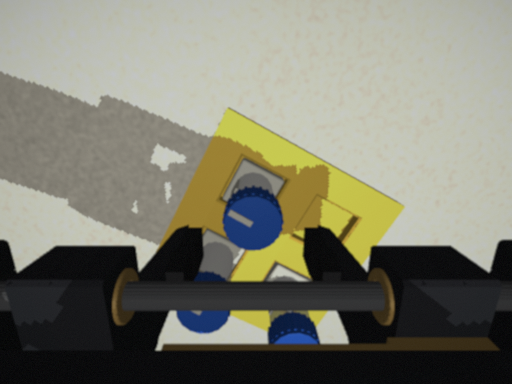

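Centred on cap D.

Request:
jog_arm:
  rows:
    - {"slide": [0,0,-1.5],"rotation": [0,0,0]}
    - {"slide": [0,0,-2],"rotation": [0,0,0]}
    - {"slide": [0,0,-1.4],"rotation": [0,0,0]}
    - {"slide": [0,0,-0.7],"rotation": [0,0,0]}
    - {"slide": [0,0,0],"rotation": [0,0,0]}
    - {"slide": [0,0,0],"rotation": [0,0,0]}

```text
t: 18.0
tool_pos: [0.4873, 0.2231, 0.072]
orientation: [0.0, 0.946, 0.323, -0.0]
force: [0.6, -0.5, 0.8]
gripper_width: 0.653
```

Request:
jog_arm:
  grip: 0.9
  rows:
    - {"slide": [0,0,0],"rotation": [0,0,0]}
    - {"slide": [0,0,0],"rotation": [0,0,0]}
    - {"slide": [0,0,0],"rotation": [0,0,0]}
    - {"slide": [0,0,0],"rotation": [0,0,0]}

```text
t: 18.33
tool_pos: [0.4872, 0.2237, 0.0724]
orientation: [0.0, 0.946, 0.323, 0.0]
force: [-1.0, -0.3, 3.9]
gripper_width: 0.444
```

```bash
python3 st.py
```

```text
t 18.33 pos [0.4872 0.2237 0.0724] yaw 37.74 F [-0.96 -0.31  3.92] M [-0.224 -0.043  0.02 ] tau6 -0.006 w 39.09 j6 -0.45
```

Request:
jog_arm:
  rows:
    - {"slide": [0,0,0],"rotation": [0,0,2]}
    - {"slide": [0,0,0],"rotation": [0,0,2]}
    - {"slide": [0,0,0],"rotation": [0,0,2]}
    - {"slide": [0,0,0],"rotation": [0,0,2]}
    - {"slide": [0,0,0],"rotation": [0,0,2]}
    - {"slide": [0,0,0],"rotation": [0,0,0]}

```text
t: 18.83
tool_pos: [0.4874, 0.2237, 0.0724]
orientation: [0.0, 0.914, 0.405, 0.001]
force: [0.7, -1.6, 5.3]
gripper_width: 0.443
```

```bash
python3 st.py
```

```text
t 18.83 pos [0.4874 0.2237 0.0724] yaw 47.81 F [ 0.69 -1.6   5.34] M [-0.159 -0.171  0.009] tau6 -0.48 w 38.95 j6 -0.62
```

Request:
jog_arm:
  rows:
    - {"slide": [0,0,0],"rotation": [0,0,2]}
    - {"slide": [0,0,0],"rotation": [0,0,2]}
    - {"slide": [0,0,0],"rotation": [0,0,2]}
    - {"slide": [0,0,0],"rotation": [0,0,0]}
    - {"slide": [0,0,0],"rotation": [0,0,0]}

```text
t: 19.25
tool_pos: [0.4873, 0.2236, 0.0724]
orientation: [0.0, 0.892, 0.452, 0.001]
force: [-0.3, -1.0, 6.0]
gripper_width: 0.444
```

```bash
python3 st.py
```

```text
t 19.25 pos [0.4873 0.2236 0.0724] yaw 53.68 F [-0.32 -1.05  6.04] M [-0.301 -0.132  0.002] tau6 -0.058 w 39.1 j6 -0.73
```

Request:
jog_arm:
  rows:
    - {"slide": [0,0,0],"rotation": [0,0,3]}
    - {"slide": [0,0,0],"rotation": [0,0,5]}
    - {"slide": [0,0,0],"rotation": [0,0,5]}
    - {"slide": [0,0,0],"rotation": [0,0,5]}
    - {"slide": [0,0,0],"rotation": [0,0,5]}
    - {"slide": [0,0,0],"rotation": [0,0,5]}
    - {"slide": [0,0,0],"rotation": [0,0,4]}
    - {"slide": [0,0,0],"rotation": [0,0,0]}

```text
t: 19.92
tool_pos: [0.4872, 0.2234, 0.0724]
orientation: [0.001, 0.732, 0.681, 0.0]
force: [-1.4, -3.4, 6.7]
gripper_width: 0.444
```

```bash
python3 st.py
```

```text
t 19.92 pos [0.4872 0.2234 0.0724] yaw 85.9 F [-1.43 -3.45  6.67] M [-0.376  0.055  0.011] tau6 -0.949 w 39.11 j6 -1.29
```

Request:
jog_arm:
  rows:
    - {"slide": [0,0,0.5],"rotation": [0,0,0]}
    - {"slide": [0,0,1],"rotation": [0,0,0]}
    - {"slide": [0,0,1.5],"rotation": [0,0,0]}
    - {"slide": [0,0,2.5],"rotation": [0,0,0]}
    - {"slide": [0,0,3],"rotation": [0,0,0]}
    - {"slide": [0,0,2],"rotation": [0,0,0]}
    - {"slide": [0,0,1],"rotation": [0,0,0]}
    - {"slide": [0,0,0],"rotation": [0,0,0]}

```text
t: 20.58
tool_pos: [0.4877, 0.2241, 0.1897]
orientation: [0.001, 0.733, 0.68, 0.002]
force: [0.5, 0.3, -1.5]
gripper_width: 0.446
```

Run:
```python
import st
from caps import *
s=arm.sense();d=arm.get_image("wrist"); cv2.imwrite("pics/w11.png",d["img"]); E=ext(d,s); caps(d,E)
print(); caps(d,E,s["tool_pos"][2]+.028)
```

```text
t 20.58 pos [0.4877 0.2241 0.1897] yaw 85.71 F [ 0.49  0.31 -1.52] M [ 0.047 -0.161 -0.038] tau6 -0.002 w 39.21 j6 -1.29
cap [252.8 251.6] ctr [0.5485 0.2206] bar 235.3 [0.5582 0.2127]
cap [167.7 209.9] ctr [0.4992 0.1448] bar 186.7 [0.5004 0.1452]

cap [252.8 251.6] ctr [0.4833 0.2254] bar 235.3 [0.4878 0.226 ]
cap [167.7 209.9] ctr [0.4575 0.1857] bar 186.7 [0.4612 0.1886]
```

View pics/w11.png

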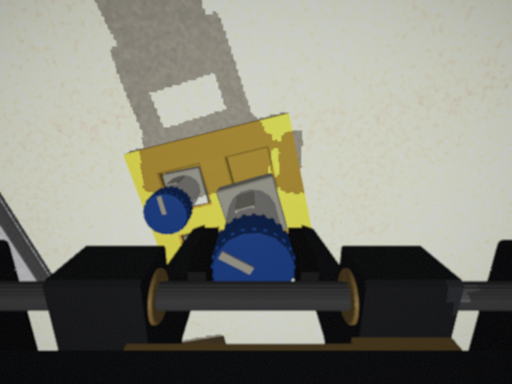

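Request:
jog_arm:
  rows:
    - {"slide": [0.1,-1.0,0],"rotation": [0,0,0]}
    - {"slide": [0.3,-2.0,0],"rotation": [0,0,0]}
    - {"slide": [0.4,-3.0,0],"rotation": [0,0,0]}
    - {"slide": [0.4,-3.2,0],"rotation": [0,0,0]}
    - {"slide": [0.4,-3.2,0],"rotation": [0,0,0]}
    - {"slide": [0.4,-3.2,0],"rotation": [0,0,0]}
    - {"slide": [0.4,-3.2,0],"rotation": [0,0,0]}
    - {"slide": [0.4,-3.2,0],"rotation": [0,0,0]}

```text
t: 21.3
tool_pos: [0.5142, 0.0017, 0.1856]
orientation: [-0.001, 0.733, 0.68, -0.001]
force: [1.2, -0.1, -0.9]
gripper_width: 0.446
```

Request:
jog_arm:
  rows:
    - {"slide": [0.4,-3.2,0],"rotation": [0,0,0]}
    - {"slide": [0.4,-3.2,0],"rotation": [0,0,0]}
    - {"slide": [0.4,-3.0,0],"rotation": [0,0,0]}
    - {"slide": [0.4,-2.8,0],"rotation": [0,0,0]}
    - {"slide": [0.2,-1.5,0],"rotation": [0,0,0]}
    - {"slide": [0.1,-0.6,0],"rotation": [0,0,0]}
    - {"slide": [0,0,0],"rotation": [0,0,0]}
    - {"slide": [0,0,0],"rotation": [0,0,0]}

```text
t: 21.97
tool_pos: [0.5336, -0.1383, 0.1863]
orientation: [-0.001, 0.733, 0.68, -0.0]
force: [0.1, 0.1, -0.8]
gripper_width: 0.446
```

Run:
```python
import st
from caps import *
s=arm.sense();d=arm.get_image("wrist"); cv2.imwrite("pics/w12.png",d["img"]); E=ext(d,s)
d=arm.get_image("side"); cv2.imwrite("pics/s12.png",d["img"])
```

```text
t 21.97 pos [ 0.5336 -0.1383  0.1863] yaw 85.75 F [ 0.15  0.07 -0.75] M [ 0.043 -0.151 -0.02 ] tau6 -0.037 w 39.23 j6 -1.97
```

View pics/w12.png

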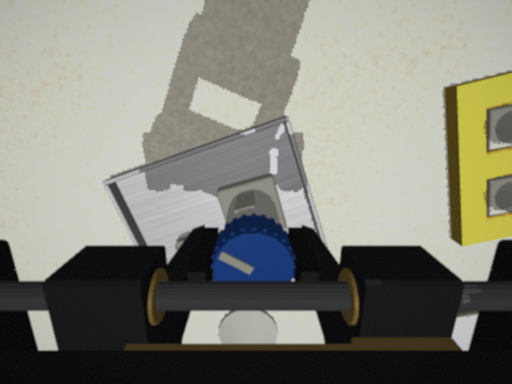

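View pics/s12.png

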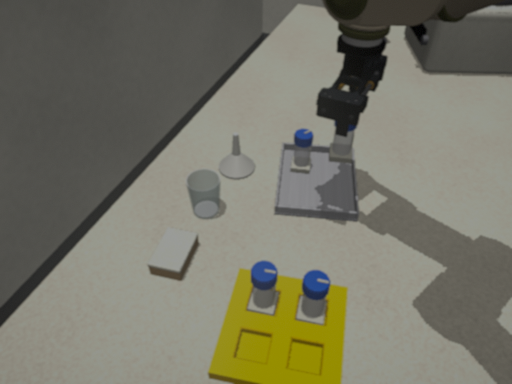

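Request:
jog_arm:
  rows:
    - {"slide": [0,0,-1],"rotation": [0,0,0]}
    - {"slide": [0,0,-2],"rotation": [0,0,0]}
    - {"slide": [0,0,-2.5],"rotation": [0,0,0]}
    - {"slide": [0,0,-2.5],"rotation": [0,0,0]}
    - {"slide": [0,0,-1.5],"rotation": [0,0,0]}
    - {"slide": [0,0,-0.7],"rotation": [0,0,0]}
    - {"slide": [0,0,-0.3],"rotation": [0,0,0]}
    - {"slide": [0,0,0],"rotation": [0,0,0]}

```text
t: 22.73
tool_pos: [0.534, -0.1389, 0.0816]
orientation: [-0.0, 0.733, 0.681, -0.0]
force: [0.2, -0.0, -1.5]
gripper_width: 0.445
```

```bash
python3 st.py
```

```text
t 22.73 pos [ 0.534  -0.1389  0.0816] yaw 85.77 F [ 0.2  -0.04 -1.46] M [ 0.048 -0.166  0.003] tau6 0.002 w 39.13 j6 -1.97
```

Request:
jog_arm:
  rows:
    - {"slide": [0,0,-0.4],"rotation": [0,0,0]}
    - {"slide": [0,0,-0.3],"rotation": [0,0,0]}
    - {"slide": [0,0,-0.1],"rotation": [0,0,0]}
    - {"slide": [0,0,-0.1],"rotation": [0,0,0]}
    - {"slide": [0,0,0],"rotation": [0,0,0]}

```text
t: 23.15
tool_pos: [0.534, -0.1393, 0.0728]
orientation: [0.0, 0.733, 0.68, 0.0]
force: [-0.3, -0.0, -1.1]
gripper_width: 0.445
```

Request:
jog_arm:
  rows:
    - {"slide": [0,0,-0.1],"rotation": [0,0,0]}
    - {"slide": [0,0,0],"rotation": [0,0,0]}

```text
t: 23.32
tool_pos: [0.534, -0.1393, 0.0717]
orientation: [0.0, 0.733, 0.68, -0.0]
force: [0.4, 1.1, -1.0]
gripper_width: 0.446
```

Request:
jog_arm:
  rows:
    - {"slide": [0,0,-0.1],"rotation": [0,0,0]}
    - {"slide": [0,0,0],"rotation": [0,0,0]}

```text
t: 23.48
tool_pos: [0.5343, -0.1396, 0.0714]
orientation: [0.001, 0.733, 0.68, 0.0]
force: [-0.8, -1.3, 4.6]
gripper_width: 0.439
```

Contact (about 5 N). Release and rise.

Request:
jog_arm:
  grip: 0.35
  rows:
    - {"slide": [0,0,0],"rotation": [0,0,0]}
    - {"slide": [0,0,0],"rotation": [0,0,0]}
    - {"slide": [0,0,0],"rotation": [0,0,0]}
    - {"slide": [0,0,0],"rotation": [0,0,0]}

```text
t: 23.82
tool_pos: [0.5339, -0.1392, 0.0707]
orientation: [-0.0, 0.733, 0.68, -0.0]
force: [0.8, 0.2, 0.4]
gripper_width: 0.651
```

Request:
jog_arm:
  rows:
    - {"slide": [0,0,1],"rotation": [0,0,0]}
    - {"slide": [0,0,2.5],"rotation": [0,0,0]}
    - {"slide": [0,0,3],"rotation": [0,0,0]}
    - {"slide": [0,0,3],"rotation": [0,0,0]}
    - {"slide": [0,0,3],"rotation": [0,0,0]}
    - {"slide": [-1,0,1.5],"rotation": [0,0,0]}
    - {"slide": [-2,0,0],"rotation": [0,0,0]}
    - {"slide": [-3,0,0],"rotation": [0,0,0]}

```text
t: 24.48
tool_pos: [0.4745, -0.1395, 0.2122]
orientation: [0.002, 0.733, 0.681, 0.001]
force: [-0.1, -0.5, -0.0]
gripper_width: 0.649
```

Request:
jog_arm:
  rows:
    - {"slide": [-3,0,0],"rotation": [0,0,0]}
    - {"slide": [-2,0,0],"rotation": [0,0,0]}
    - {"slide": [0,0,0],"rotation": [0,0,0]}
    - {"slide": [0,0,0],"rotation": [0,0,0]}

```text
t: 24.82
tool_pos: [0.4238, -0.1394, 0.2117]
orientation: [0.001, 0.733, 0.68, 0.0]
force: [0.4, 0.5, 0.2]
gripper_width: 0.646
```

Run:
```python
import st
from caps import *
s=arm.sense();d=arm.get_image("wrist"); cv2.imwrite("pics/w13.png",d["img"]); E=ext(d,s); caps(d,E)
print();d=arm.get_image("side"); cv2.imwrite("pics/s13.png",d["img"]);caps(d,ext(d))
print();d=arm.get_image("top"); cv2.imwrite("pics/t13.png",d["img"]);caps(d,ext(d))
```

```text
t 24.82 pos [ 0.4238 -0.1394  0.2117] yaw 85.68 F [0.36 0.49 0.22] M [ 0.069 -0.09   0.002] tau6 -0.078 w 56.88 j6 -2.08
cap [204.8 338.1] ctr [ 0.6056 -0.2092] bar None None
cap [259.8 272.2] ctr [ 0.5218 -0.1384] bar None None
cap [507.  231.1] ctr [0.4923 0.121 ] bar None None

cap [315.7 284.3] ctr [0.5008 0.1457] bar 184.8 [0.5031 0.145 ]
cap [263.7 272.5] ctr [0.5816 0.1541] bar 189.7 [0.5824 0.1582]
cap [337.5 167.9] ctr [ 0.5348 -0.1372] bar 242.7 [ 0.5358 -0.1332]
cap [303.1 135.6] ctr [ 0.6304 -0.2172] bar 112.4 [ 0.6293 -0.2239]

cap [185.8 254.9] ctr [0.5013 0.1437] bar 183.1 [0.5027 0.1437]
cap [330.3 235.5] ctr [ 0.5356 -0.1399] bar 236.5 [ 0.5367 -0.1382]
cap [179.7 214.3] ctr [0.581  0.1566] bar 187.0 [0.5818 0.1569]
cap [366.  187.7] ctr [ 0.6297 -0.2142] bar 236.3 [ 0.6309 -0.2125]
```

View pics/w13.png

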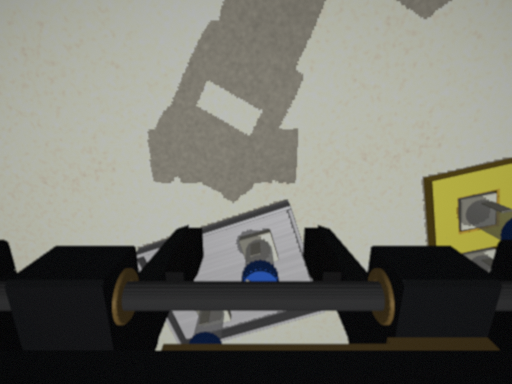

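View pics/s13.png

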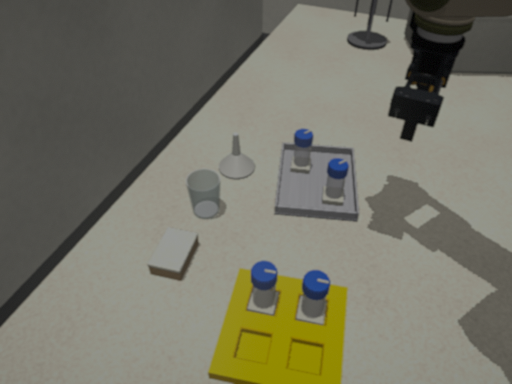

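View pics/t13.png

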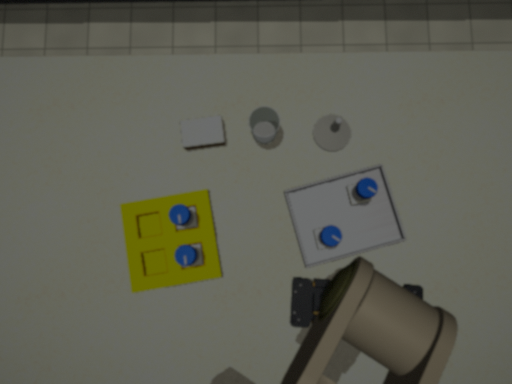

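Run:
```python
from cell import arm
print(arm.sense()["t"]); print(arm.close_job())
```

```text
24.9667
the job is handed in; nothing more can be done
None
```

I tried all four caps. Two were loose, and those two jars now stand upright in the steel tray. The other two were left in their pockets. The job was handed in at about 25 s of robot time.

- **Loose jars (the two pockets on the rack's +y side):** their caps followed the gripper with almost no twisting moment (about 0.03 N m or less). I turned each about 48°, lifted it by its cap and lowered it into the tray until I felt contact of roughly 5–9 N, then released.
- **Sound jars (the two pockets on the −y side):** the moment rose to about 0.66–0.69 N m after only 10° of twist. I stopped there rather than going on to 30°, turned back 9° and released them.

**Last checks:**
- **Tray:** the top and side pictures show both jars upright inside the tray. The top view puts both cap bars at about 236°; with the feet square to the tray by eye (about 14°), each cap is turned about 42° on its jar.
- **Rack and bystanders:** the two sound jars are still in their pockets with their bars near the starting angle. The beaker, funnel and slide box look unmoved.
- **Disagreement:** the side view gave 112° for the far jar's bar, which disagrees with the 236° from the top and wrist views. That bar is only a few pixels in the side picture, so I trusted the other two. The top and side bar angles for the sound caps also scatter by a few degrees (183–190°).

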